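# Index the hub fixture and work the bearing cup home square

## Robot

A 6-joint arm with a two-finger parallel gripper is mounted at the origin on the work surface. World frame = base frame: x ahead of the robot, y to its left, z up, the work surface at z = 0. Lengths are in m, angles in rad, forces in N, time in s.
With the tool pointing down it reaches from about 0.35 to 0.775 m from the base axis. Payload 7.3 kg.
Tool frame: the origin (TCP) lies between the finger pads; the fingertips stand 14 mm ahead of it and the grasp point (between the pads) lies 5 mm behind it; z points along the fingers, y is the direction in which the jaws open and shut (so a half turn about z gives the same grasp; the last joint's range is limited). The gripper opens to 92 mm and grips with 3 to 60 N. Pads are 19 mm wide; open, the fingers measure 130 mm over their backs; the gripper's body (75 mm by 190 mm) begins 47 mm behind the grasp point.
Start: joints at [1.158, 0.342, 1.524, -0, 1.275, -0.146], TCP at [0.138, 0.506, 0.241] pointing down, gripper open.
Joint ranges: [-2.53, 2.53], [-0.77, 2.02], [0.04, 2.7], [-1, 4.14], [0.28, 2.66], [-3.11, 3.11]. Speed limits (rad/s): [2.57, 2.57, 3.14, 3.14, 3.14, 3.14].

## Interface

Orientations are given as [roll, pitch, yaw] about the fixed x, y, z axes, in that order (R = Rz(yaw) Ry(pitch) Rx(roll)).
In Python, from cell import robot gives the robot as it stands.
- The arm moves only by the shell command python3 -m creep 'ROWS' [FORCE]. ROWS is JSON, a list that holds one entry, the list of rows, each a list of 7 numbers: the shift along the tool's x, y, z in cm, then the turn, a rotation vector about the tool's x, y, z in degrees, then the gripper command: -1 is shut, 1 is fully open, values between are in proportion. In form: [[[tx, ty, tz, wx, wy, wz, gripper], ...]]. A call has 1 to 8 rows; each row is the pose to reach, as a shift and turn from the pose measured when the call began, along the tool's axes at that moment; what a row does not reach only later rows make up. A row lasts 1/10 s, in which the tool goes at most 50 mm and 8.59 degrees, less where a joint would pass 70% of its speed; a pose out of reach is approached as far as the arm can. A call with a gripper value outside its range is refused whole. The fingers move at their own pace and stop on an object; FORCE is the grip in N (left out, the last holds). Time passes only in rows, so rows that repeat a pose let the fingers close. It gives the time, the measured TCP pose, the force and the opening at its end, in the units of the state.
- robot.observe(): the state, without advancing time (a new reading comes with each control period).
- robot.read_camera(name): name is "side" or "top"; returns the picture (480x640x3 uint8, red, green, blue); there is no depth.
- robot.camera_params(name): a dict with "camera_matrix" (3x3 intrinsics, pixels), "R" (3x3) and "t" (3): a world point X has camera coordinates R X + t. Camera axes: x right, y down, z forward; pixel columns grow to the right and rows downward; lengths in m; the calibration is good to about 2 mm. A picture is of the moment at which its call begins. camera_params takes no time and is no camera call.
- robot.hand_in(): hands the job in, once; it reports no verdict.
Trained networks look in the newest picture that a camera, given by its name, has taken for a name from the list of things; names that differ only in an ending like _2 or _b are one class to them, and where a whole thing is asked for, a point or a joint stands for the part that bears it (a point fixed in the world has none). Each returns a list of dicts, best first, with "score" (0 to 1); they miss things now and then, are a little off and sometimes report something else, mostly with a low value. They report only what shows in the picture. A call takes as long as a camera call. They do not tell look-alikes from the thing itself.
- robot.look_for(camera, label): "centre" ([x, y, z] in m, in the coordinates of the camera as it stood for that picture, good to about 4 mm: the middle of the surface that is visible of it).
- robot.masks_of(camera, label): "mask" (480x640 bool, what is visible of it).
The state is a dict: "time": time; "qpos": joint angles; "qvel": joint speeds; "joint_efforts": joint torques, N m; "tool_pos": TCP position; "tool_rot": TCP orientation; "contact_force": force on the tool from outside, world axes, zero at the start; "torque": the same for the moment, N m; "opening": finger opening in m.
Only numpy, scipy, OpenCV 4.12 (cv2) and the standard library are available. Lean on these libraries where they do the work, as an engineer would, in place of code of your own. Each camera call takes 0.05 s, during which the arm holds its last target.

## Task

Push the rotary index table round by one station, so that the hub whose bearing cup still stands proud clicks into the detent in front of the tall cone-topped post (not the short flat one). Then, with the table in that position, work that cup down into its hub until it is fully home and square, with small pushes of only two or three millimetres at a time on opposite sides of its rim so that it never cocks. Leave everything else on the bench where it is.

Things in the scene. Friction and masses are not known exactly. Their poses are not given: they have to be found in the camera images.
- base: Grey round base of the index table, fixed to the bench, 270 mm diameter; origin on the bench on the table's vertical axis, z up. On it turns an aluminium plate of 290 mm diameter, top 50 mm above the bench, with six steel hubs centred 90 mm from the axis, every 60 degrees. With joint plate at 0 the proud cup's hub lies on the base's -x axis.
- hub_face (a point): Centre of the top face of the hub that holds the proud cup, 80 mm above the bench; turns with the plate. All six hubs are alike: 72 mm outside diameter, 30 mm high, with an 84 mm foot flange. Its two neighbours are empty; the three hubs opposite hold finished cups (3 mm proud).
- pin_top (a point): Top centre, 120 mm above the bench, of one of six like upright steel push pins on the plate, 12 mm diameter and 70 mm high, 128 mm from the axis, midway between hubs (every 60 degrees). This one is 30 degrees clockwise from the proud cup's hub. Any pin may be pushed sideways to turn the table; they stand at least 28 mm above every cup and hub.
- plate (a joint): Angle of the plate on the base (rad), positive anticlockwise from above, 0 at the start. A detent holds it every 60 degrees (1.047 rad). About 3 to 5 N sideways on a push pin turns it; past half way (30 degrees) the detent draws it on to the next station by itself, where it rests within about 2 degrees.
- marker: Tall cone-topped steel post fixed on the bench outside the plate: 28 mm thick, 88 mm high, foot 40 mm; origin on its axis on the bench, 172 mm from the table's axis. It marks the working station, 60 degrees clockwise or anticlockwise (base +y or -y side) of the proud cup's hub at the start. The hub must come between it and the table's axis.
- stub: Short flat-topped steel post, 28 mm thick, 40 mm high, fixed 60 degrees to the other side of the proud cup's hub, 172 mm from the table's axis; origin on its axis on the bench. Not the working station.
- cup_rim (a point): Centre of the top of the proud bearing cup, a steel ring 52 mm outside, 40 mm inside, 18 mm high; z is its axis. At the start 89 to 92 mm above the bench, tilted up to 3 degrees; fully home 83 mm all round, on a firm shoulder. About 8 N down on one side of the rim sinks that side, the opposite side staying put (16 N sinks it all); it stays as left. Cocked, so spoilt, at 6 mm from side to side.
- spare_cup: Bystander, to be left alone: spare bearing cup lying on the bench (plain steel ring, 52 mm outside, 40 mm inside, 18 mm high).
- grease_can: Bystander, to be left alone: upright plain grey can, 66 mm diameter, 90 mm high.
- wrench: Bystander, to be left alone: flat open wrench lying on the bench.
- caster: Bystander, to be left alone: black caster wheel lying flat, 80 mm diameter, 34 mm high.
- channel: Bystander, to be left alone: aluminium channel offcut, 160 x 50 x 30 mm, open side up.
- jar: Bystander, to be left alone: clear jar with a steel cap, 64 mm diameter, 100 mm high.
Things that resemble listed ones, but are neither listed nor needed, are in the scene too. Leave any red look-alike of the marker alone.

How it is judged:
By the outcome, as a careful person would: the job done as asked, in the order asked, and still so for the second after the job is handed in, with the robot touching nothing.
It also fails if it takes over 72 s, if anything falls off the work surface, if the arm or the gripper's body presses on something with over 40 N, if the wrist force passes 120 N, or if a joint passes its speed limit or range.

## Working session

There is one attempt and no reset: what is moved stays moved. The work goes in short steps, Python scripts to look and compute and a shell command to move; the robot and the scene stay as the last step left them, time stands still between calls to the robot, and variables do not carry over. Pictures are saved under pics/ and viewed, and the job is handed in when it is done.

```bash
mkdir -p pics; ls; python3 - <<'E'
from cell import robot
import cv2,numpy as np
print(robot.observe())
for c in ["top","side"]:
    im=robot.read_camera(c); cv2.imwrite(f"pics/{c}0.png",im[:,:,::-1])
    p=robot.camera_params(c); print(c,p)
    for l in ["base","hub_face","pin_top","marker","stub","cup_rim"]:
        for d in robot.look_for(c,l)[:8]:
            X=p["R"].T@(np.array(d["centre"])-p["t"]); uv=p["camera_matrix"]@np.array(d["centre"]); print(l,round(d["score"],2),X.round(3),(uv[:2]/uv[2]).round())
E
```

```text
pics
{'time': 0.0, 'qpos': array([ 1.15799857e+00,  3.42682388e-01,  1.52503437e+00,  5.17756903e-06,
        1.27542454e+00, -1.45974872e-01]), 'qvel': array([-0.00089086,  0.00051946, -0.00050741, -0.00198424,  0.00129045,
       -0.00096869]), 'joint_efforts': array([ 1.40263772e-03, -4.31230617e+01, -2.44223428e+01,  7.17768981e-02,
        5.59402665e-02, -1.32312734e-04]), 'tool_pos': array([0.13822695, 0.50605935, 0.24005984]), 'tool_rot': array([-3.14006120e+00, -2.30159019e-04,  2.87476808e+00]), 'contact_force': array([ 0.53223564, -0.70648426, -0.21557651]), 'torque': array([ 0.01317557,  0.01804331, -0.02253784]), 'opening': 0.09218975867301465}
top {'camera_matrix': array([[543.99504932,   0.        , 327.77154876],
       [  0.        , 543.99504932, 230.4070856 ],
       [  0.        ,   0.        ,   1.        ]]), 'R': array([[-2.65819808e-02, -9.99642264e-01, -2.95682537e-03],
       [-9.92067597e-01,  2.67438692e-02, -1.22827717e-01],
       [ 1.22862854e-01, -3.31633388e-04, -9.92423604e-01]]), 't': array([1.35245570e-03, 5.69839038e-01, 1.39502787e+00])}
base 0.9
[... 728 characters left out ...]
  0.67512386, -0.65201221],
       [ 0.3131149 , -0.57207884, -0.75807972]]), 't': array([0.52198456, 0.25723425, 1.27943375])}
base 0.78 [0.544 0.06  0.058] [316. 264.]
hub_face 0.73 [0.546 0.059 0.058] [315. 264.]
pin_top 0.77 [0.546 0.057 0.057] [316. 263.]
pin_top 0.42 [0.548 0.064 0.054] [314. 266.]
marker 0.89 [0.429 0.341 0.021] [303. 390.]
marker 0.88 [0.351 0.296 0.014] [346. 390.]
marker 0.68 [0.547 0.371 0.019] [247. 378.]
marker 0.64 [0.498 0.211 0.023] [303. 329.]
marker 0.64 [0.547 0.058 0.061] [315. 263.]
marker 0.55 [0.691 0.313 0.021] [206. 330.]
stub 0.5 [ 0.437 -0.087  0.029] [381. 245.]
stub 0.26 [0.601 0.492 0.088] [187. 402.]
cup_rim 0.65 [0.466 0.056 0.09 ] [347. 267.]
```

View pics/top0.png

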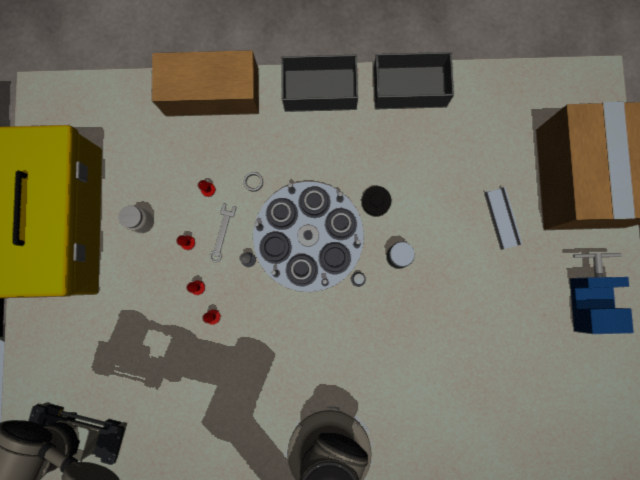

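View pics/side0.png

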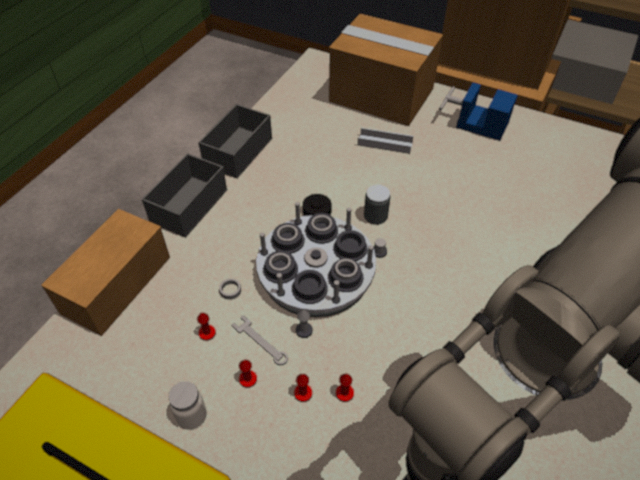

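```bash
python3 - <<'E'
import cv2
a=cv2.imread("pics/top0.png")[160:340,170:410]; cv2.imwrite("pics/top0c.png",cv2.resize(a,(800,600),interpolation=cv2.INTER_CUBIC))
a=cv2.imread("pics/side0.png")[190:400,200:480]; cv2.imwrite("pics/side0c.png",cv2.resize(a,(800,600),interpolation=cv2.INTER_CUBIC))
E
```

```text
(no output)
```

View pics/top0c.png

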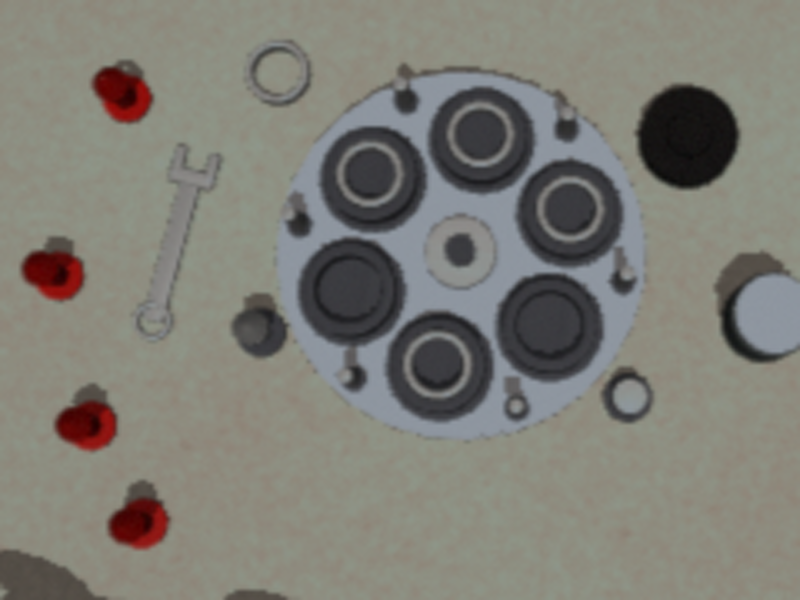

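View pics/side0c.png

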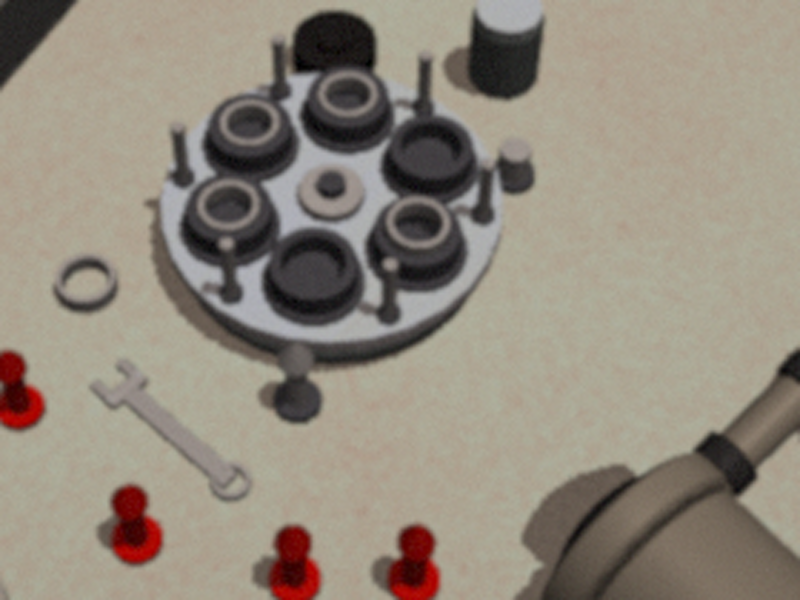

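The proud cup's hub is the one nearest the robot, at top (302,267), between the two empty hubs at (275,246) and (335,257). The candidates for the marker are:
- The grey cone-topped post at top (248,259) / side (303,329).
- Red look-alikes at top (207,188), (186,242), (196,287) and (212,317).

The grey one fits: it is steel and sits against the plate, 60° from the proud hub. The crops confirm this. The stub is at top (359,279). So the table must turn clockwise, with the plate going to -1.047. Next I'll fit the geometry.

```bash
cat > h.py <<'E'
from cell import robot
import cv2,numpy as np
from scipy.optimize import least_squares
def ray(c,uv,z):
    p=robot.camera_params(c);K,R,t=p["camera_matrix"],p["R"],np.array(p["t"])
    uv=np.atleast_2d(np.array(uv,float)); d=(np.linalg.inv(K)@np.c_[uv,np.ones(len(uv))].T); d=R.T@d; o=-R.T@t
    return (o[:,None]+d*((z-o[2])/d[2])).T[:,:2]
def proj(c,X):
    p=robot.camera_params(c); q=p["camera_matrix"]@(p["R"]@np.atleast_2d(X).T+np.array(p["t"])[:,None]); return (q[:2]/q[2]).T
E
python3 - <<'E'
from h import *
for c in ["top","side"]:
    im=robot.read_camera(c)
    d=robot.masks_of(c,"base")[0]; m=d["mask"].astype(np.uint8)
    ct=max(cv2.findContours(m,cv2.RETR_EXTERNAL,cv2.CHAIN_APPROX_NONE)[0],key=len)[:,0,:]
    X=ray(c,ct,0.05)
    r=least_squares(lambda a:np.hypot(X[:,0]-a[0],X[:,1]-a[1])-a[2],[.556,.04,.145],loss="soft_l1",f_scale=.001)
    print(c,d["score"],m.sum(),r.x.round(4))
    for l in ["marker","stub","cup_rim","pin_top"]:
        for e in robot.masks_of(c,l)[:6]:
            ys,xs=np.nonzero(e["mask"]); print(l,round(e["score"],2),len(xs),xs.mean().round(1),ys.mean().round(1))
# clicked top features (crop scale 3.333, offset 170,160)
ck=lambda L:[(170+x/3.3333,160+y/3.3333) for x,y in L]
hf=ray("top",ck([(440,362),(549,320),(569,207),(480,133),(370,173),(351,287)]),0.082)
pt=ray("top",ck([(516,402),(347,374),(295,210),(403,82),(563,108),(624,260)]),0.118)
st=ray("top",ck([(630,396)]),0.04)
for n,P,R in(("hub",hf,.09),("pin",pt,.128)):
    r=least_squares(lambda a:np.hypot(P[:,0]-a[0],P[:,1]-a[1])-a[2],[.556,.04,.1]);a=r.x
    print(n,a.round(4)); print(np.degrees(np.arctan2(P[:,1]-a[1],P[:,0]-a[0])).round(1)%360)
print("stub",st)
E
```

```text
top 0.56 9569 [0.5553 0.0393 0.1427]
marker 0.76 220 195.6 287.1
marker 0.75 211 211.3 317.1
marker 0.67 223 185.4 241.8
marker 0.48 224 205.8 188.0
marker 0.46 173 246.9 259.0
stub 0.56 9670 307.7 236.3
stub 0.55 134 358.0 278.8
stub 0.15 400 221.7 231.2
cup_rim 0.51 139 299.4 268.5
cup_rim 0.41 149 358.2 279.0
pin_top 0.58 9632 307.7 236.3
side 0.97 9786 [0.5552 0.0433 0.1492]
marker 0.85 394 205.1 326.7
marker 0.75 402 302.2 388.1
marker 0.61 376 344.0 387.6
marker 0.55 335 303.1 324.4
marker 0.53 509 315.2 203.8
stub 0.77 244 379.6 246.7
cup_rim 0.69 269 345.4 268.4
pin_top 0.81 9443 315.3 261.9
hub [0.5565 0.0369 0.0888]
[169.2 228.8 288.3 348.6  49.2 109.3]
pin [0.5561 0.0367 0.1261]
[198.4 139.   77.6  17.6 320.5 261.9]
stub [[ 0.44058642 -0.0914281 ]]
```

```bash
cat >> h.py <<'E'
from scipy.spatial.transform import Rotation as Ro
def rel(*Ps):
    s=robot.observe(); R=Ro.from_euler("xyz",s["tool_rot"]).as_matrix()
    print("t",round(s["time"],2),"pos",s["tool_pos"].round(4),"rpy",s["tool_rot"].round(4),"F",s["contact_force"].round(2),"open",round(s["opening"],4))
    for P in Ps: print(P,"->",(100*R.T@(np.array(P)-s["tool_pos"])).round(2))
E
python3 -c "
from h import *
rel((.4,.25,.24),(.43,-.065,.2))"
```

```text
t 1.3 pos [0.1384 0.5064 0.2407] rpy [3.1415 0.     2.8748] F [ 0.65 -0.18  1.12] open 0.0915
(0.4, 0.25, 0.24) -> [-32.   -17.84   0.07]
(0.43, -0.065, 0.2) -> [-43.19 -47.43   4.07]
```

```bash
python3 -m creep '[[[-4,-2.2,0,0,0,0,-1],[-8,-4.5,0,0,0,0,-1],[-12,-6.7,0,0,0,0,-1],[-16,-9,0,0,0,0,-1],[-20,-11.2,0,0,0,0,-1],[-24,-13.4,0,0,0,0,-1],[-28,-15.6,0,0,0,0,-1],[-32,-17.8,0,0,0,0,-1]]]' 20
python3 -c "
from h import *
rel((.43,-.065,.2))"
```

```text
time: 2.1
tool_pos: [0.4013, 0.2489, 0.241]
tool_rot: [3.141, 0.0, 2.875]
contact_force: [0.5, 1.3, 0.3]
opening: 0.0326
t 2.1 pos [0.4013 0.2489 0.241 ] rpy [3.1411e+00 4.0000e-04 2.8747e+00] F [0.53 1.26 0.26] open 0.0326
(0.43, -0.065, 0.2) -> [-11.05 -29.52   4.08]
```

```bash
python3 -m creep '[[[-1.5,-4,0,0,0,0,-1],[-3,-8,0,0,0,0,-1],[-4.5,-12,0,0,0,0,-1],[-6,-16,0,0,0,0,-1],[-7.5,-20,0,0,0,0,-1],[-9,-24,1,0,0,0,-1],[-10.5,-28,2.5,0,0,0,-1],[-11,-29.5,4,0,0,0,-1]]]'
python3 - <<'E'
from h import *
rel((.435,-.065,.115),(.435,-.05,.115))
im=robot.read_camera("side"); a=im[150:360,240:520,::-1]; cv2.imwrite("pics/side1.png",cv2.resize(a,(800,600)))
im=robot.read_camera("top"); a=im[180:330,240:440,::-1]; cv2.imwrite("pics/top1.png",cv2.resize(a,(800,600)))
E
```

```text
time: 2.9
tool_pos: [0.4301, -0.068, 0.2007]
tool_rot: [-3.141, 0.002, 2.872]
contact_force: [-0.4, 0.4, -0.7]
opening: 0.0006
t 2.9 pos [ 0.4301 -0.068   0.2007] rpy [-3.1413e+00  2.4000e-03  2.8719e+00] F [-0.38  0.39 -0.65] open 0.0006
(0.435, -0.065, 0.115) -> [-0.37  0.42  8.57]
(0.435, -0.05, 0.115) -> [0.03 1.87 8.57]
```

View pics/side1.png

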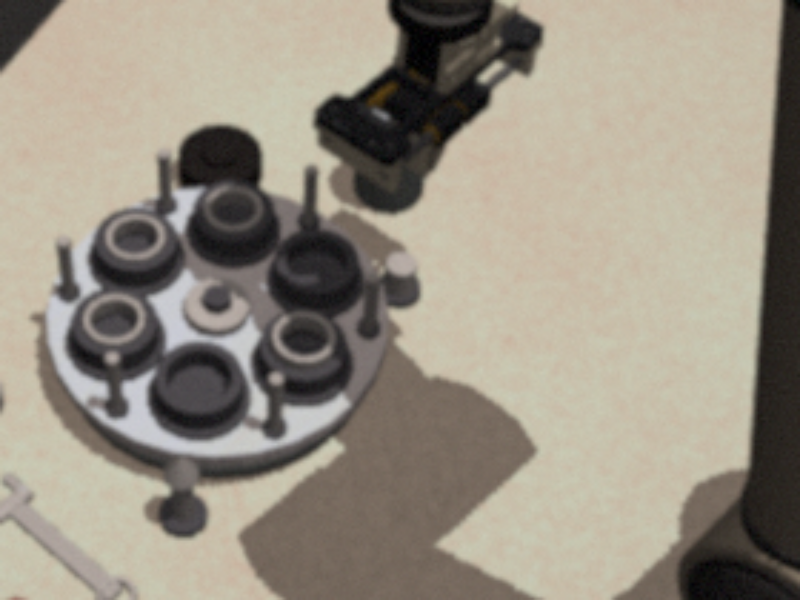

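View pics/top1.png

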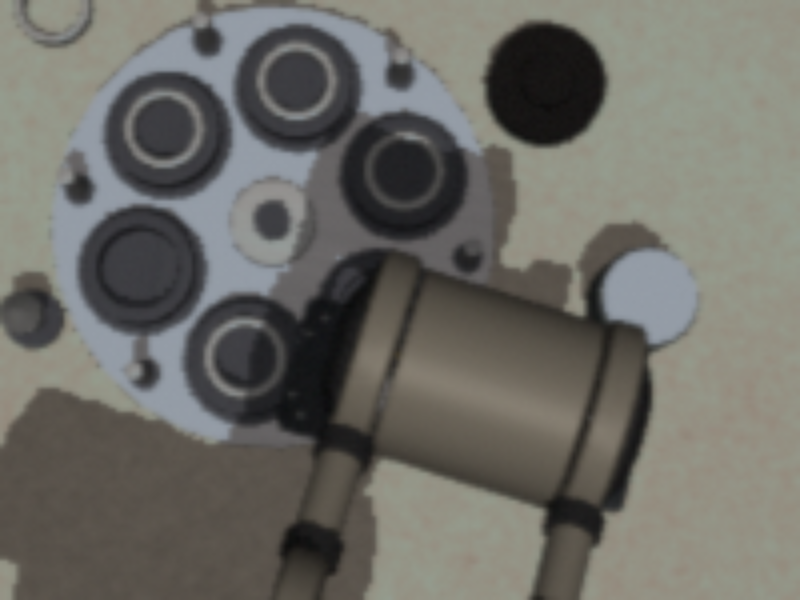

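```bash
python3 -m creep '[[[-0.2,0.2,2,0,0,0,-1],[-0.4,0.3,4.5,0,0,0,-1],[-0.4,0.3,6.5,0,0,0,-1],[-0.4,0.3,7.8,0,0,0,-1],[-0.4,0.3,8.4,0,0,0,-1],[-0.4,0.3,8.6,0,0,0,-1]]]'
python3 - <<'E'
from h import *
# plan: plate advance phi (deg), pin angle 199-phi, TCP behind pin by 25mm along -tool y
s=robot.observe(); R=Ro.from_euler("xyz",s["tool_rot"]).as_matrix(); y=R[:2,1]
P=[]
for phi in [0,6,12,18,24,30,36,42,48,54,60]:
    a=np.radians(199-phi); p=np.array([.556,.0375])+.128*np.array([np.cos(a),np.sin(a)])-.025*y
    P.append((round(p[0],4),round(p[1],4),.115))
rel(*P)
E
```

```text
time: 3.6
tool_pos: [0.4333, -0.0638, 0.1134]
tool_rot: [3.141, -0.003, 2.872]
contact_force: [-0.6, 0.6, 0.7]
opening: 0.0004
t 3.6 pos [ 0.4333 -0.0638  0.1134] rpy [ 3.141e+00 -3.000e-03  2.872e+00] F [-0.59  0.56  0.74] open 0.0004
(np.float64(0.4283), np.float64(-0.0283), 0.115) -> [ 1.43  3.29 -0.16]
(np.float64(0.4246), np.float64(-0.0154), 0.115) -> [ 2.13  4.43 -0.15]
(np.float64(0.4223), np.float64(-0.0022), 0.115) -> [ 2.7   5.65 -0.15]
(np.float64(0.4214), np.float64(0.0112), 0.115) -> [ 3.15  6.91 -0.15]
(np.float64(0.4218), np.float64(0.0246), 0.115) -> [ 3.46  8.22 -0.15]
(np.float64(0.4237), np.float64(0.0378), 0.115) -> [ 3.63  9.54 -0.15]
(np.float64(0.4269), np.float64(0.0508), 0.115) -> [ 3.67 10.88 -0.14]
(np.float64(0.4315), np.float64(0.0634), 0.115) -> [ 3.56 12.21 -0.14]
(np.float64(0.4374), np.float64(0.0755), 0.115) -> [ 3.32 13.54 -0.14]
(np.float64(0.4445), np.float64(0.0868), 0.115) -> [ 2.93 14.81 -0.14]
(np.float64(0.4527), np.float64(0.0974), 0.115) -> [ 2.42 16.06 -0.15]
```

```bash
python3 -m creep '[[[1.2,1.5,-0.15,0,0,0,-1],[1.4,2.3,-0.15,0,0,0,-1],[1.5,2.9,-0.15,0,0,0,-1],[1.6,3.3,-0.15,0,0,0,-1],[1.7,3.7,-0.15,0,0,0,-1],[1.9,4.1,-0.15,0,0,0,-1],[2.1,4.4,-0.15,0,0,0,-1]]]'
python3 - <<'E'
from h import *
rel()
im=robot.read_camera("side"); a=im[180:330,260:460,::-1]; cv2.imwrite("pics/side2.png",cv2.resize(a,(800,600)))
E
```

```text
time: 4.3
tool_pos: [0.4249, -0.0158, 0.115]
tool_rot: [3.141, -0.003, 2.872]
contact_force: [0.7, -2.0, 0.8]
opening: 0.0003
t 4.3 pos [ 0.4249 -0.0158  0.115 ] rpy [ 3.1412e+00 -2.7000e-03  2.8718e+00] F [ 0.68 -2.01  0.8 ] open 0.0003
```

View pics/side2.png

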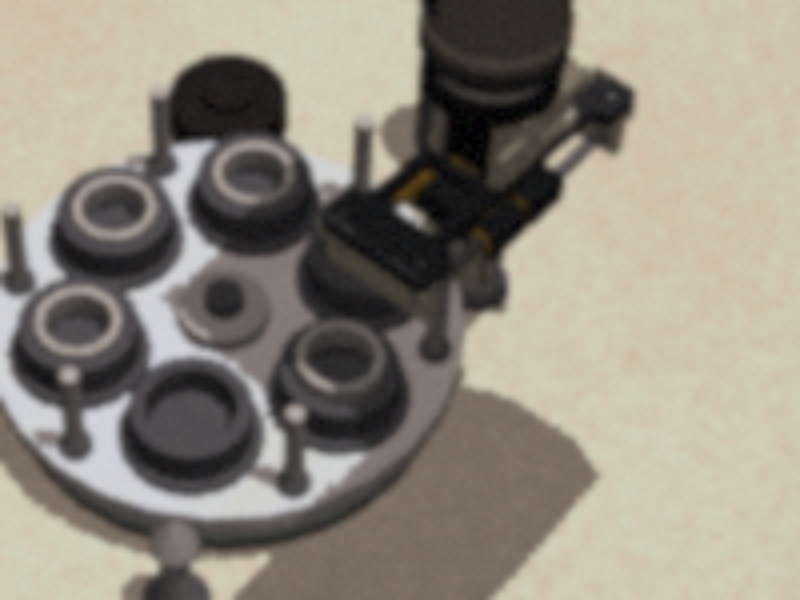

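```bash
python3 -m creep '[[[0.3,0.6,0,0,0,0,-1],[0.57,1.2,0,0,0,0,-1],[0.8,1.85,0,0,0,0,-1],[1.0,2.5,0,0,0,0,-1],[1.2,3.15,0,0,0,0,-1],[1.35,3.8,0,0,0,0,-1]]]'
python3 - <<'E'
from h import *
rel()
im=robot.read_camera("side"); a=im[180:330,260:460,::-1]; cv2.imwrite("pics/side3.png",cv2.resize(a,(800,600)))
E
```

```text
time: 4.95
tool_pos: [0.4201, 0.0253, 0.1147]
tool_rot: [-3.141, -0.006, 2.872]
contact_force: [-4.9, -3.0, 2.3]
opening: 0.0011
t 4.95 pos [0.4201 0.0253 0.1147] rpy [-3.1412 -0.0064  2.8721] F [-4.88 -2.96  2.3 ] open 0.0011
```

View pics/side3.png

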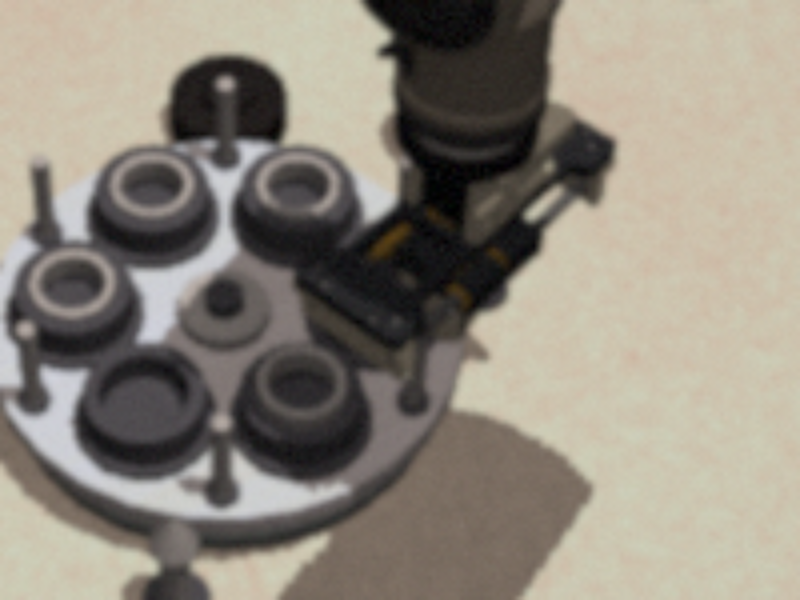

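```bash
python3 - <<'E'
from h import *
for n,uv in [("A",(260+220/4,180+423/4)),("B",(260+25/4,180+328/4)),("C",(260+40/4,180+162/4)),("D",(260+227/4,180+84/4)),("push",(260+425/4,180+300/4))]:
    p=ray("side",[uv],.119)[0]; d=p-[.556,.0375]; print(n,p.round(4),np.hypot(*d).round(4),np.degrees(np.arctan2(d[1],d[0]))%360)
E
```

```text
A [0.4965 0.1545] 0.1313 116.96103348215438
B [0.6244 0.1466] 0.1288 57.89661622929494
C [0.6807 0.034 ] 0.1248 358.39257954547855
D [ 0.6107 -0.0744] 0.1245 296.06834669876014
push [0.4325 0.0256] 0.1241 185.50678174802925
```

```bash
python3 -m creep '[[[0.3,0.6,0,0,0,0,-1],[0.4,1.2,0,0,0,0,-1],[0.45,1.7,0,0,0,0,-1],[0.45,2.2,0,0,0,0,-1],[0.45,2.6,0,0,0,0,-1],[0.45,2.6,0,0,0,0,-1]]]'
python3 - <<'E'
from h import *
rel()
im=robot.read_camera("side"); a=im[180:330,260:460,::-1]; cv2.imwrite("pics/side4.png",cv2.resize(a,(800,600)))
E
```

```text
time: 5.6
tool_pos: [0.4234, 0.053, 0.1148]
tool_rot: [3.14, -0.005, 2.873]
contact_force: [-0.5, -0.2, -0.3]
opening: 0.0003
t 5.6 pos [0.4234 0.053  0.1148] rpy [ 3.1405 -0.0053  2.8726] F [-0.51 -0.23 -0.31] open 0.0003
```

View pics/side4.png

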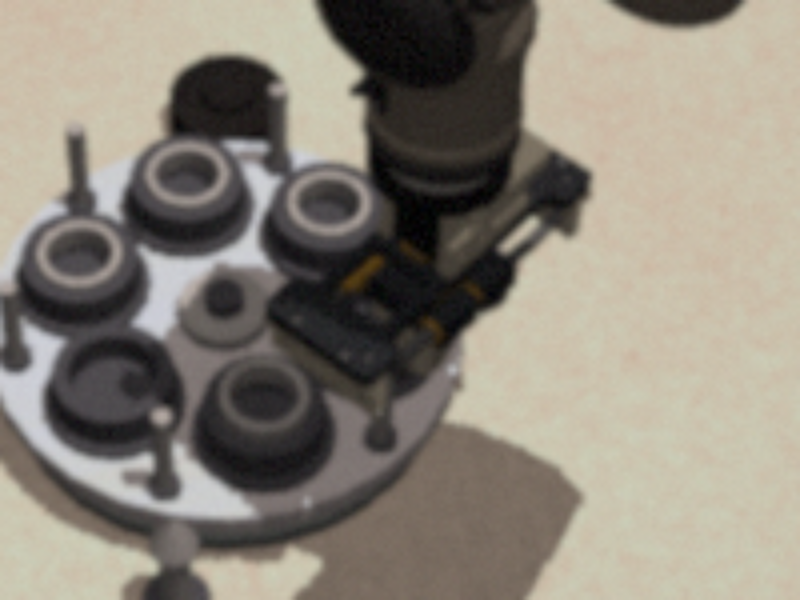

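```bash
python3 -m creep '[[[0,0,0,0,0,0,-1],[0,0,0,0,0,0,-1],[0,0,0,0,0,0,-1],[0,0,0,0,0,0,-1],[0,0,0,0,0,0,-1],[0,0,0,0,0,0,-1],[0,0,0,0,0,0,-1],[0,0,0,0,0,0,-1]]]'
python3 - <<'E'
from h import *
rel()
im=robot.read_camera("side"); a=im[180:330,260:460,::-1]; cv2.imwrite("pics/side5.png",cv2.resize(a,(800,600)))
E
```

```text
time: 6.45
tool_pos: [0.4234, 0.0527, 0.1148]
tool_rot: [3.141, -0.005, 2.872]
contact_force: [-0.6, 0.1, 0.3]
opening: 0.0003
t 6.45 pos [0.4234 0.0527 0.1148] rpy [ 3.1406 -0.0052  2.8725] F [-0.56  0.14  0.29] open 0.0003
```

View pics/side5.png

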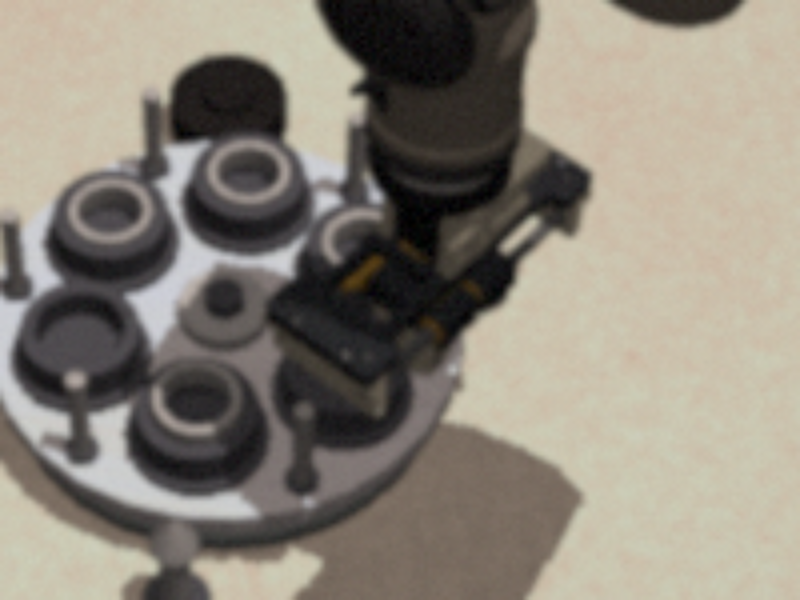

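```bash
python3 -m creep '[[[0,-0.3,-2,0,0,0,-1],[0,-1,-5,0,0,0,-1],[1,-4,-8,0,0,0,-1],[1,-8,-10,0,0,0,-1],[1,-13,-10,0,0,0,-1],[1,-17,-10,0,0,0,-1],[1,-17,-10,0,0,0,-1]]]'
python3 - <<'E'
from h import *
rel()
for c in ["side","top"]:
    im=robot.read_camera(c)
    o=(200,220) if c=="side" else (200,200)
    a=im[o[0]:o[0]+150,o[1]:o[1]+200,::-1]; cv2.imwrite(f"pics/{c}6.png",cv2.resize(a,(800,600),interpolation=cv2.INTER_CUBIC))
    p=robot.camera_params(c)
    for l in ["cup_rim","base"]:
      for d in robot.look_for(c,l)[:3]:
        X=p["R"].T@(np.array(d["centre"])-p["t"]); print(c,l,round(d["score"],2),X.round(4),proj(c,X).round(1))
E
```

```text
time: 7.2
tool_pos: [0.3681, -0.1125, 0.215]
tool_rot: [-3.141, -0.004, 2.867]
contact_force: [0.3, 0.6, 0.6]
opening: 0.0004
t 7.2 pos [ 0.3681 -0.1125  0.215 ] rpy [-3.141  -0.0043  2.867 ] F [0.26 0.6  0.62] open 0.0004
side cup_rim 0.54 [0.5276 0.1268 0.0922] [[308.5 278.6]]
side base 0.76 [0.5457 0.0593 0.0581] [[315.3 263.9]]
top cup_rim 0.46 [0.5309 0.122  0.0857] [[274.4 244.6]]
```

View pics/side6.png

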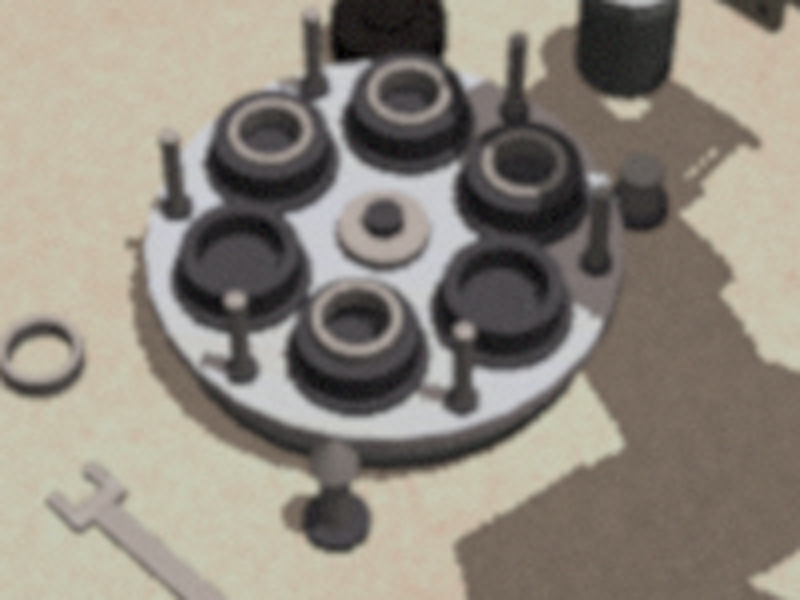

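View pics/top6.png

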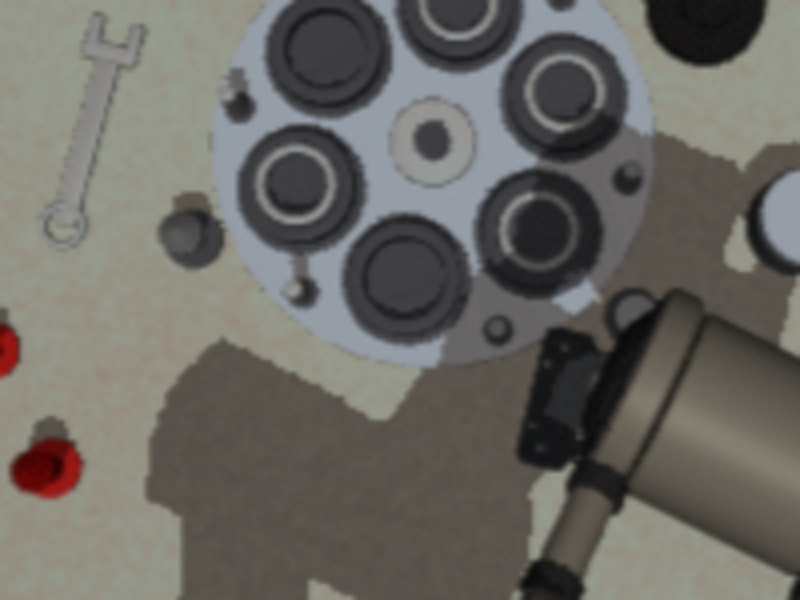

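```bash
python3 - <<'E'
from h import *
print(ray("side",[(220+357/4,200+317/4)],.090), ray("top",[(200+296/4,200+182/4)],.090))
a=np.radians(109.3); print(np.array([.556,.0375])+.09*np.array([np.cos(a),np.sin(a)]))
print(ray("top",[(200+300/4,200+188/4)],.080))
rel((.527,.122,.20),(.45,.0,.2))
E
```

```text
[[0.52611327 0.12623285]] [[0.52822663 0.12256363]]
[0.5262537  0.12244209]
[[0.52532113 0.12107859]]
t 7.5 pos [ 0.3692 -0.1077  0.2145] rpy [ 3.1403 -0.0057  2.8745] F [ 0.5   0.29 -0.12] open 0.0004
(0.527, 0.122, 0.2) -> [-9.17 26.32  1.44]
(0.45, 0.0, 0.2) -> [-4.96 12.52  1.44]
```

The hub with the proud cup is now at side (309,279), between the axis and the grey cone post at (304,318), so the table is indexed. The cup centre is about (0.527, 0.1235). Next I move over one side of the rim.

```bash
python3 -m creep '[[[-1,4.5,0,0,0,0,-1],[-2,9,0,0,0,0,-1],[-3,13.5,0,0,0,0,-1],[-4.5,18,0,0,0,0,-1],[-5.5,22,1,0,0,0,-1],[-6.3,25,3,0,0,0,-1],[-6.4,26.5,6,0,0,0,-1],[-6.4,26.5,8.5,0,0,0,-1]]]'
cat >> h.py <<'E'
C=np.array([.527,.1235])
def cupoff():
    s=robot.observe(); R=Ro.from_euler("xyz",s["tool_rot"]).as_matrix(); d=np.r_[s["tool_pos"][:2]-C,0]
    print("t",round(s["time"],2),"off from cup in tool xy (cm)",(100*(R.T@d))[:2].round(2),"tipz",round((s["tool_pos"][2]-.014)*1000,2),"rpy",s["tool_rot"].round(4),"F",s["contact_force"].round(1))
E
python3 -c "
from h import *
cupoff()
im=robot.read_camera('side'); a=im[200:350,220:420,::-1]; cv2.imwrite('pics/side7.png',cv2.resize(a,(800,600)))"
```

```text
time: 8.3
tool_pos: [0.5003, 0.1348, 0.1279]
tool_rot: [3.14, -0.006, 2.88]
contact_force: [0.0, -0.9, 0.4]
opening: 0.0006
t 8.3 off from cup in tool xy (cm) [2.87 0.4 ] tipz 113.88 rpy [ 3.14   -0.006   2.8796] F [ 0.  -0.9  0.4]
```

View pics/side7.png

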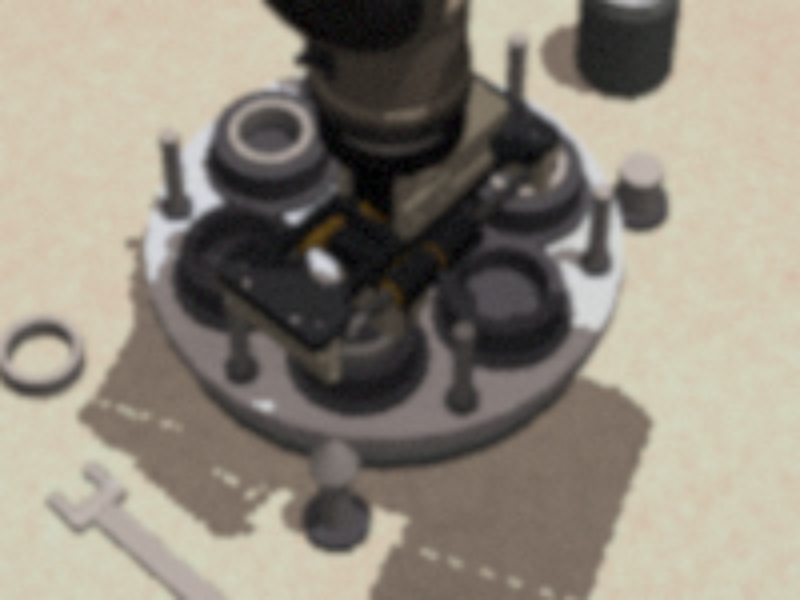

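```bash
python3 -m creep '[[[0,-0.3,0.8,0,0,0,-1],[0,-0.4,1.5,0,0,0,-1],[0,-0.4,1.9,0,0,0,-1],[0,-0.4,1.95,0,0,0,-1]]]'; python3 -c "
from h import *
cupoff()"
```

```text
time: 8.75
tool_pos: [0.4965, 0.1295, 0.105]
tool_rot: [-3.14, -0.012, 2.878]
contact_force: [-0.3, -0.3, 0.0]
opening: 0.0004
t 8.75 off from cup in tool xy (cm) [ 3.1  -0.21] tipz 90.96 rpy [-3.1405 -0.0121  2.8783] F [-0.3 -0.3  0. ]
```

```bash
python3 -m creep '[[[-0.25,0.15,-0.2,0,-0.7,0,-1],[-0.25,0.2,0,0,-0.7,0,-1],[-0.25,0.2,0,0,-0.7,0,-1]]]'; python3 -c "
from h import *
cupoff()"; python3 -m creep '[[[0,0,0.05,0,0,0,-1],[0,0,0.1,0,0,0,-1],[0,0,0.1,0,0,0,-1]]]'; python3 -c "
from h import *
cupoff()"
```

```text
time: 9.05
tool_pos: [0.4997, 0.1308, 0.1053]
tool_rot: [-3.141, 0.001, 2.878]
contact_force: [-0.1, -0.5, 0.6]
opening: 0.0003
t 9.05 off from cup in tool xy (cm) [ 2.83 -0.  ] tipz 91.32 rpy [-3.1408e+00  9.0000e-04  2.8783e+00] F [-0.1 -0.5  0.6]
time: 9.35
tool_pos: [0.4998, 0.1308, 0.1045]
tool_rot: [-3.141, 0.001, 2.878]
contact_force: [-0.1, -0.2, 1.5]
opening: 0.0006
t 9.35 off from cup in tool xy (cm) [ 2.81 -0.  ] tipz 90.49 rpy [-3.1409e+00  1.3000e-03  2.8783e+00] F [-0.1 -0.2  1.5]
```

```bash
for i in 1 2; do python3 -m creep '[[[0,0,0.05,0,0,0,-1],[0,0,0.05,0,0,0,-1]]]'; done; python3 -m creep '[[[0,0,0.05,0,0,0,-1],[0,0,0.05,0,0,0,-1]]]'
```

```text
time: 9.55
tool_pos: [0.5, 0.1309, 0.1043]
tool_rot: [-3.141, 0.002, 2.878]
contact_force: [-1.4, 1.1, 4.5]
opening: 0.0
time: 9.75
tool_pos: [0.5003, 0.131, 0.1042]
tool_rot: [3.141, 0.003, 2.878]
contact_force: [-1.8, 0.9, 5.7]
opening: 0.0003
time: 9.95
tool_pos: [0.5006, 0.1312, 0.1042]
tool_rot: [3.141, 0.003, 2.878]
contact_force: [-1.4, 0.7, 6.1]
opening: 0.0004
```

Contact on the +x side comes at a tip height of about 90.3 mm. Now I probe the opposite side.

```bash
python3 -m creep '[[[0,0,-1,0,0,0,-1],[-3,0,-1,0,0,0,-1],[-5.6,0,-1,0,0,0,-1],[-5.6,0,-0.5,0,0,0,-1],[-5.6,0,-0.2,0,0,0,-1],[-5.6,0,-0.1,0,0,0,-1],[-5.6,0,-0.1,0,0,0,-1]]]'; python3 -c "
from h import *
cupoff()"
```

```text
time: 10.65
tool_pos: [0.5539, 0.1167, 0.1056]
tool_rot: [3.141, 0.003, 2.879]
contact_force: [-0.7, -0.5, 1.4]
opening: 0.0005
t 10.65 off from cup in tool xy (cm) [-2.77  0.04] tipz 91.58 rpy [3.1413e+00 2.9000e-03 2.8786e+00] F [-0.7 -0.5  1.4]
```

```bash
for i in 1 ; do python3 -m creep '[[[0,0,0.05,0,0,0,-1],[0,0,0.05,0,0,0,-1]]]'; done; python3 -m creep '[[[0,0,0.07,0,0,0,-1],[0,0,0.07,0,0,0,-1]]]';python3 -m creep '[[[0,0,0.07,0,0,0,-1],[0,0,0.07,0,0,0,-1]]]'
```

```text
time: 10.85
tool_pos: [0.5536, 0.1168, 0.1054]
tool_rot: [3.141, 0.003, 2.879]
contact_force: [0.6, -1.3, 3.4]
opening: 0.0
time: 11.05
tool_pos: [0.5537, 0.1168, 0.1053]
tool_rot: [3.141, 0.004, 2.879]
contact_force: [-0.8, -1.4, 5.4]
opening: 0.0006
time: 11.25
tool_pos: [0.554, 0.1169, 0.1052]
tool_rot: [3.141, 0.005, 2.879]
contact_force: [0.7, -1.7, 6.8]
opening: 0.0004
```

```bash
python3 -m creep '[[[0,0,-1,0,0,0,-1],[2.8,0,-1,0,0,0,-1],[2.8,3.1,-1,0,0,0,-1],[2.8,3.1,-0.5,0,0,0,-1],[2.8,3.1,-0.2,0,0,0,-1],[2.8,3.1,-0.1,0,0,0,-1],[2.8,3.1,-0.1,0,0,0,-1]]]'; python3 -c "
from h import *
cupoff()"
```

```text
time: 11.95
tool_pos: [0.5349, 0.1535, 0.1059]
tool_rot: [3.141, 0.004, 2.879]
contact_force: [0.1, 0.0, 0.8]
opening: 0.0004
t 11.95 off from cup in tool xy (cm) [0.02 3.1 ] tipz 91.87 rpy [3.1414 0.0043 2.8786] F [0.1 0.  0.8]
```

```bash
for i in 1 ; do python3 -m creep '[[[0,0,0.07,0,0,0,-1],[0,0,0.07,0,0,0,-1]]]'; done; python3 -m creep '[[[0,0,0.07,0,0,0,-1],[0,0,0.07,0,0,0,-1]]]';python3 -m creep '[[[0,0,0.07,0,0,0,-1],[0,0,0.07,0,0,0,-1]]]'
```

```text
time: 12.15
tool_pos: [0.5349, 0.153, 0.1051]
tool_rot: [3.142, 0.004, 2.878]
contact_force: [0.1, -0.0, 0.1]
opening: 0.0004
time: 12.35
tool_pos: [0.5351, 0.1529, 0.1047]
tool_rot: [3.141, 0.004, 2.878]
contact_force: [0.4, -0.1, 2.0]
opening: 0.0002
time: 12.55
tool_pos: [0.5354, 0.153, 0.1045]
tool_rot: [3.141, 0.005, 2.878]
contact_force: [-0.7, 0.5, 5.3]
opening: 0.0002
```

```bash
python3 -m creep '[[[0,0,-1,0,0,0,-1],[0,-3.1,-1,0,0,0,-1],[-2.8,-3.1,-1,0,0,0,-1],[-2.8,-3.1,-0.4,0,0,0,-1],[-2.8,-3.1,-0.1,0,0,0,-1],[-2.8,-3.1,0.02,0,0,0,-1],[-2.8,-3.1,0.1,0,0,0,-1],[-2.8,-3.1,0.15,0,0,0,-1]]]'; python3 -c "
from h import *
cupoff()"
```

```text
time: 13.35
tool_pos: [0.5545, 0.1158, 0.1043]
tool_rot: [3.141, 0.007, 2.879]
contact_force: [-1.0, -3.5, 8.5]
opening: 0.0006
t 13.35 off from cup in tool xy (cm) [-2.86 -0.03] tipz 90.29 rpy [3.1412 0.0073 2.8786] F [-1.  -3.5  8.5]
```

```bash
python3 -m creep '[[[0,0,0.06,0,0.3,0,-1],[0,0,0.12,0,0.3,0,-1],[0,0,0.18,0,0.3,0,-1],[0,0,0.18,0,0.3,0,-1]]]'; python3 -c "
from h import *
cupoff()"
```

```text
time: 13.75
tool_pos: [0.5547, 0.116, 0.1035]
tool_rot: [3.141, 0.004, 2.879]
contact_force: [-0.0, -1.9, 9.0]
opening: 0.0003
t 13.75 off from cup in tool xy (cm) [-2.87 -0.01] tipz 89.53 rpy [3.1412 0.0037 2.8795] F [-0.  -1.9  9. ]
```

```bash
python3 -m creep '[[[0,0,-1,0,0.2,0,-1],[3,0,-1,0,0.2,0,-1],[5.7,0,-1,0,0.2,0,-1],[5.7,0,-0.3,0,0.2,0,-1],[5.7,0,0,0,0.2,0,-1],[5.7,0,0.08,0,0.2,0,-1],[5.7,0,0.15,0,0.2,0,-1],[5.7,0,0.2,0,0.2,0,-1]]]'; python3 -c "
from h import *
cupoff()"
```

```text
time: 14.55
tool_pos: [0.5004, 0.1316, 0.102]
tool_rot: [3.139, 0.0, 2.879]
contact_force: [-3.7, 5.1, 8.5]
opening: 0.0002
t 14.55 off from cup in tool xy (cm) [2.78 0.09] tipz 88.0 rpy [3.1394e+00 3.0000e-04 2.8791e+00] F [-3.7  5.1  8.5]
```

```bash
python3 -m creep '[[[0,0,-1,0,0,0,-1],[-3,-0.1,-1,0,0,0,-1],[-5.6,-0.1,-1,0,0,0,-1],[-5.6,-0.1,-0.15,0,0,0,-1],[-5.6,-0.1,0.05,0,0,0,-1],[-5.6,-0.1,0.12,0,0,0,-1],[-5.6,-0.1,0.15,0,0,0,-1]]]'; python3 -c "
from h import *
cupoff()"
```

```text
time: 15.25
tool_pos: [0.5548, 0.1154, 0.1016]
tool_rot: [3.14, 0.003, 2.879]
contact_force: [1.1, -4.5, 8.1]
opening: 0.0003
t 15.25 off from cup in tool xy (cm) [-2.89 -0.06] tipz 87.57 rpy [3.1402e+00 2.6000e-03 2.8794e+00] F [ 1.1 -4.5  8.1]
```

```bash
python3 -m creep '[[[0,0,-1,0,0,0,-1],[2.87,0,-1,0,0,0,-1],[2.87,-3,-1,0,0,0,-1],[2.87,-3,-0.3,0,0,0,-1],[2.87,-3,-0.1,0,0,0,-1],[2.87,-3,-0.05,0,0,0,-1]]]'; python3 -c "
from h import *
cupoff()";  python3 -m creep '[[[0,0,0.06,0,0,0,-1],[0,0,0.06,0,0,0,-1]]]'
```

```text
time: 15.85
tool_pos: [0.5193, 0.0942, 0.1018]
tool_rot: [3.14, 0.002, 2.879]
contact_force: [-0.2, 0.3, 0.1]
opening: 0.0003
t 15.85 off from cup in tool xy (cm) [-0.01 -3.03] tipz 87.75 rpy [3.1402e+00 2.0000e-03 2.8793e+00] F [-0.2  0.3  0.1]
time: 16.05
tool_pos: [0.5194, 0.0947, 0.101]
tool_rot: [3.14, 0.002, 2.88]
contact_force: [-0.4, -0.0, -0.1]
opening: 0.0003
```

```bash
python3 -m creep '[[[0,0,0.06,0,0,0,-1],[0,0,0.06,0,0,0,-1]]]'; python3 -m creep '[[[0,0,0.07,0,0,0,-1],[0,0,0.07,0,0,0,-1]]]'
```

```text
time: 16.25
tool_pos: [0.5195, 0.0949, 0.1005]
tool_rot: [3.14, 0.002, 2.88]
contact_force: [-0.4, -1.4, -0.1]
opening: 0.0007
time: 16.45
tool_pos: [0.5198, 0.0949, 0.1]
tool_rot: [3.14, 0.002, 2.88]
contact_force: [0.3, -1.1, 1.6]
opening: 0.0003
```

```bash
python3 -m creep '[[[0,0,0.06,0,0,0,-1],[0,0,0.06,0,0,0,-1]]]'; python3 -c "
from h import *
cupoff()
for c,o in [('side',(230,270)),('top',(200,230))]:
    im=robot.read_camera(c); a=im[o[0]:o[0]+75,o[1]:o[1]+100,::-1]; cv2.imwrite(f'pics/{c}8.png',cv2.resize(a,(800,600),interpolation=cv2.INTER_CUBIC))"
```

```text
time: 16.65
tool_pos: [0.52, 0.0949, 0.0996]
tool_rot: [3.14, 0.003, 2.88]
contact_force: [0.4, -0.9, 1.7]
opening: 0.0004
t 16.65 off from cup in tool xy (cm) [-0.07 -2.95] tipz 85.58 rpy [3.1398e+00 3.1000e-03 2.8801e+00] F [ 0.4 -0.9  1.7]
```

View pics/side8.png

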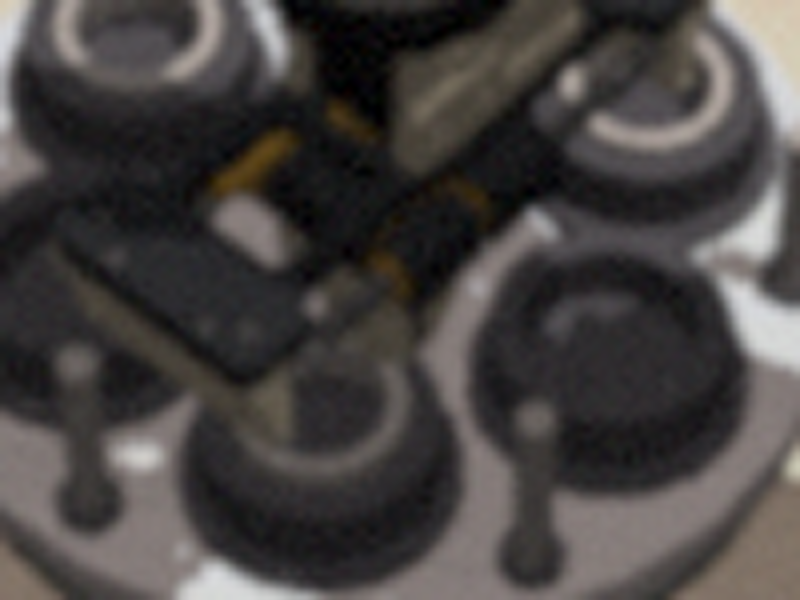

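```bash
python3 -m creep '[[[0,0,-0.4,0,0,0,-1],[0,0.7,-0.4,0,0,0,-1],[0,0.7,-0.3,0,0,0,-1],[0,0.7,-0.25,0,0,0,-1]]]'; python3 -c "
from h import *
cupoff()";  python3 -m creep '[[[0,0,0.06,0,0,0,-1],[0,0,0.06,0,0,0,-1]]]'; python3 -m creep '[[[0,0,0.06,0,0,0,-1],[0,0,0.06,0,0,0,-1]]]'
```

```text
time: 17.15
tool_pos: [0.522, 0.1022, 0.1022]
tool_rot: [3.139, 0.003, 2.88]
contact_force: [-0.4, 2.2, 6.3]
opening: 0.0006
t 17.15 off from cup in tool xy (cm) [-0.07 -2.19] tipz 88.23 rpy [3.1392 0.0035 2.8805] F [-0.4  2.2  6.3]
time: 17.35
tool_pos: [0.5225, 0.1025, 0.1023]
tool_rot: [3.138, 0.005, 2.881]
contact_force: [-0.1, 1.1, 6.0]
opening: 0.0003
time: 17.55
tool_pos: [0.5227, 0.1026, 0.1023]
tool_rot: [3.138, 0.006, 2.881]
contact_force: [-0.8, 1.0, 6.3]
opening: 0.0002
```

```bash
python3 -m creep '[[[0,0,0.1,0,0.3,0,-1],[0,0,0.16,0,0.3,0,-1],[0,0,0.2,0,0.3,0,-1]]]'; python3 -c "
from h import *
cupoff()"
```

```text
time: 17.85
tool_pos: [0.5233, 0.1027, 0.1012]
tool_rot: [3.137, 0.002, 2.881]
contact_force: [-1.5, 0.9, 9.2]
opening: 0.0004
t 17.85 off from cup in tool xy (cm) [-0.17 -2.1 ] tipz 87.2 rpy [3.1374e+00 1.9000e-03 2.8807e+00] F [-1.5  0.9  9.2]
```

```bash
python3 -m creep '[[[0,0,-1,0.2,0,0,-1],[0.15,2.5,-1,0.2,0,0,-1],[0.15,4.7,-1,0.2,0,0,-1],[0.15,4.7,-0.2,0.2,0,0,-1],[0.15,4.7,-0.05,0.2,0,0,-1],[0.15,4.7,0.02,0.2,0,0,-1],[0.15,4.7,0.08,0.2,0,0,-1]]]'; python3 -c "
from h import *
cupoff()"
```

```text
time: 18.55
tool_pos: [0.5337, 0.1485, 0.1012]
tool_rot: [3.14, 0.002, 2.88]
contact_force: [-2.0, 5.2, 8.8]
opening: 0.0008
t 18.55 off from cup in tool xy (cm) [-0.    2.59] tipz 87.23 rpy [3.1398e+00 1.7000e-03 2.8800e+00] F [-2.   5.2  8.8]
```

```bash
python3 -m creep '[[[0,0,-1,0,0,0,-1],[1.5,-1.2,-1,0,0,0,-1],[2.8,-2.4,-1,0,0,0,-1],[2.8,-2.4,-0.2,0,0,0,-1],[2.8,-2.4,0.02,0,0,0,-1],[2.8,-2.4,0.12,0,0,0,-1],[2.8,-2.4,0.2,0,0,0,-1],[2.8,-2.4,0.25,0,0,0,-1]]]'; python3 -c "
from h import *
cupoff()"
```

```text
time: 19.35
tool_pos: [0.5019, 0.1327, 0.0995]
tool_rot: [3.139, 0.004, 2.88]
contact_force: [-1.9, 1.5, 8.8]
opening: 0.0002
t 19.35 off from cup in tool xy (cm) [2.66 0.24] tipz 85.52 rpy [3.1389 0.0037 2.8797] F [-1.9  1.5  8.8]
```

```bash
python3 -m creep '[[[0,0,-1,0.1,0.2,0,-1],[-3,0,-1,0.1,0.2,0,-1],[-5.4,0,-1,0.1,0.2,0,-1],[-5.4,0,-0.15,0.1,0.2,0,-1],[-5.4,0,0.02,0.1,0.2,0,-1],[-5.4,0,0.1,0.1,0.2,0,-1],[-5.4,0,0.14,0.1,0.2,0,-1]]]'; python3 -c "
from h import *
cupoff()"
```

```text
time: 20.05
tool_pos: [0.5544, 0.1183, 0.0989]
tool_rot: [3.141, 0.002, 2.88]
contact_force: [1.0, -4.0, 8.3]
opening: 0.0003
t 20.05 off from cup in tool xy (cm) [-2.78  0.2 ] tipz 84.91 rpy [3.1414e+00 1.8000e-03 2.8800e+00] F [ 1.  -4.   8.3]
```

```bash
python3 -m creep '[[[0,0,-1,0,0,0,-1],[1.4,-1.2,-1,0,0,0,-1],[2.75,-2.3,-1,0,0,0,-1],[2.75,-2.3,-0.15,0,0,0,-1],[2.75,-2.3,0.05,0,0,0,-1],[2.75,-2.3,0.13,0,0,0,-1],[2.75,-2.3,0.18,0,0,0,-1]]]'; python3 -c "
from h import *
cupoff()"
```

```text
time: 20.75
tool_pos: [0.5228, 0.1041, 0.0977]
tool_rot: [3.14, 0.003, 2.88]
contact_force: [-2.1, 1.2, 9.6]
opening: 0.0002
t 20.75 off from cup in tool xy (cm) [-0.1  -1.99] tipz 83.71 rpy [3.1401e+00 2.7000e-03 2.8800e+00] F [-2.1  1.2  9.6]
```

```bash
python3 -m creep '[[[0,0,-1,0.1,0.1,0,-1],[0.1,2.5,-1,0.1,0.1,0,-1],[0.1,4.6,-1,0.1,0.1,0,-1],[0.1,4.6,-0.1,0.1,0.1,0,-1],[0.1,4.6,0.04,0.1,0.1,0,-1],[0.1,4.6,0.1,0.1,0.1,0,-1],[0.1,4.6,0.1,0.1,0.1,0,-1]]]'; python3 -c "
from h import *
cupoff()"
```

```text
time: 21.45
tool_pos: [0.534, 0.1492, 0.0972]
tool_rot: [3.14, 0.001, 2.88]
contact_force: [-0.6, 3.1, 6.2]
opening: 0.0004
t 21.45 off from cup in tool xy (cm) [-0.01  2.66] tipz 83.23 rpy [3.1404e+00 1.2000e-03 2.8797e+00] F [-0.6  3.1  6.2]
```

```bash
python3 -m creep '[[[0,0,0.06,0,0,0,-1],[0,0,0.12,0,0,0,-1],[0,0,0.18,0,0,0,-1]]]'; python3 -c "
from h import *
cupoff()"
```

```text
time: 21.75
tool_pos: [0.5348, 0.1494, 0.0967]
tool_rot: [3.139, 0.003, 2.879]
contact_force: [-1.8, 4.0, 12.0]
opening: 0.0005
t 21.75 off from cup in tool xy (cm) [-0.08  2.7 ] tipz 82.69 rpy [3.1386e+00 3.0000e-03 2.8792e+00] F [-1.8  4.  12. ]
```

```bash
python3 -m creep '[[[0,0,-1,0.1,0.1,0,-1],[1.5,-1.2,-1,0.1,0.1,0,-1],[2.8,-2.5,-1,0.1,0.1,0,-1],[2.8,-2.5,-0.05,0.1,0.1,0,-1],[2.8,-2.5,0.03,0.1,0.1,0,-1],[2.8,-2.5,0.1,0.1,0.1,0,-1],[2.8,-2.5,0.15,0.1,0.1,0,-1]]]'; python3 -c "
from h import *
cupoff()"
```

```text
time: 22.45
tool_pos: [0.503, 0.1328, 0.0963]
tool_rot: [3.139, 0.004, 2.879]
contact_force: [-1.9, 1.2, 15.9]
opening: 0.0007
t 22.45 off from cup in tool xy (cm) [2.56 0.27] tipz 82.26 rpy [3.1388 0.0041 2.8787] F [-1.9  1.2 15.9]
```

```bash
python3 -m creep '[[[0,0,-1,0.1,0.2,0,-1],[-3,0,-1,0.1,0.2,0,-1],[-5.2,0,-1,0.1,0.2,0,-1],[-5.2,0,-0.05,0.1,0.2,0,-1],[-5.2,0,0.05,0.1,0.2,0,-1],[-5.2,0,0.15,0.1,0.2,0,-1],[-5.2,0,0.2,0.1,0.2,0,-1]]]'; python3 -c "
from h import *
cupoff()"
```

```text
time: 23.15
tool_pos: [0.555, 0.1185, 0.0962]
tool_rot: [3.14, 0.006, 2.879]
contact_force: [-0.2, -4.3, 18.8]
opening: 0.0005
t 23.15 off from cup in tool xy (cm) [-2.83  0.25] tipz 82.24 rpy [3.1404 0.0056 2.8788] F [-0.2 -4.3 18.8]
```

Firm there too. Now the -y side.

```bash
python3 -m creep '[[[0,0,-1,0,0.3,0,-1],[1.4,-1.2,-1,0,0.3,0,-1],[2.8,-2.3,-1,0,0.3,0,-1],[2.8,-2.3,-0.05,0,0.3,0,-1],[2.8,-2.3,0.05,0,0.3,0,-1],[2.8,-2.3,0.15,0,0.3,0,-1],[2.8,-2.3,0.2,0,0.3,0,-1]]]'; python3 -c "
from h import *
cupoff()"
```

```text
time: 23.85
tool_pos: [0.5237, 0.1047, 0.0962]
tool_rot: [3.138, 0.004, 2.878]
contact_force: [-4.2, 2.5, 25.4]
opening: 0.0007
t 23.85 off from cup in tool xy (cm) [-0.17 -1.9 ] tipz 82.2 rpy [3.1379 0.0041 2.8785] F [-4.2  2.5 25.4]
```

```bash
python3 -m creep '[[[0,0,-1,0.2,0.2,0,-1],[0.1,2.5,-1,0.2,0.2,0,-1],[0.1,4.5,-1,0.2,0.2,0,-1],[0.1,4.5,-0.05,0.2,0.2,0,-1],[0.1,4.5,0.05,0.2,0.2,0,-1],[0.1,4.5,0.15,0.2,0.2,0,-1],[0.1,4.5,0.25,0.2,0.2,0,-1]]]'; python3 -c "
from h import *
cupoff()"
```

```text
time: 24.55
tool_pos: [0.5362, 0.1504, 0.0961]
tool_rot: [3.136, 0.005, 2.878]
contact_force: [-2.8, 9.5, 26.9]
opening: 0.0004
t 24.55 off from cup in tool xy (cm) [-0.19  2.84] tipz 82.07 rpy [3.136  0.0049 2.8781] F [-2.8  9.5 26.9]
```

```bash
python3 -m creep '[[[0,0,-1,0.3,0.2,0,-1],[1.5,-1.2,-1,0.3,0.2,0,-1],[2.9,-2.6,-1,0.3,0.2,0,-1],[2.9,-2.6,-0.05,0.3,0.2,0,-1],[2.9,-2.6,0.05,0.3,0.2,0,-1],[2.9,-2.6,0.15,0.3,0.2,0,-1],[2.9,-2.6,0.2,0.3,0.2,0,-1]]]'; python3 -c "
from h import *
cupoff()"
python3 -m creep '[[[0,0,-1,0,0,0,-1],[0,0,-4,0,0,0,-1],[0,0,-8,0,0,0,-1],[1,-4,-11,0,0,0,-1],[3,-8,-11,0,0,0,-1],[5,-12,-11,0,0,0,-1],[7,-16,-11,0,0,0,-1],[9,-20,-11,0,0,0,-1]]]'
python3 - <<'E'
from h import *
for c,o in [("side",(200,220)),("top",(190,210))]:
    im=robot.read_camera(c); cv2.imwrite(f"pics/{c}9f.png",im[:,:,::-1])
    a=im[o[0]:o[0]+150,o[1]:o[1]+200,::-1]; cv2.imwrite(f"pics/{c}9.png",cv2.resize(a,(800,600),interpolation=cv2.INTER_CUBIC))
E
```

```text
time: 25.25
tool_pos: [0.5038, 0.1338, 0.0957]
tool_rot: [3.138, 0.006, 2.878]
contact_force: [-4.6, 3.2, 25.0]
opening: 0.0005
t 25.25 off from cup in tool xy (cm) [2.5  0.39] tipz 81.73 rpy [3.138  0.0062 2.8775] F [-4.6  3.2 25. ]
time: 26.05
tool_pos: [0.363, -0.0372, 0.2038]
tool_rot: [3.138, 0.006, 2.878]
contact_force: [0.8, -0.9, 0.3]
opening: 0.0002
```

View pics/side9.png

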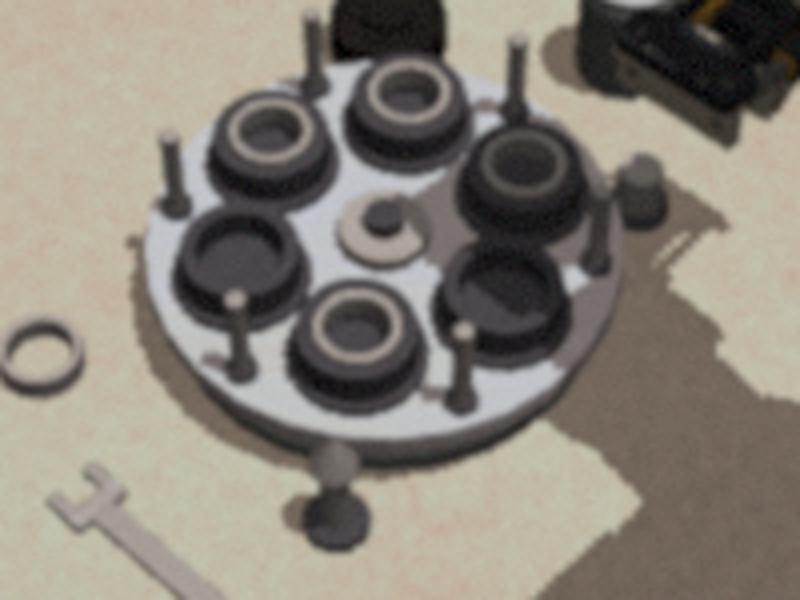

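View pics/top9.png

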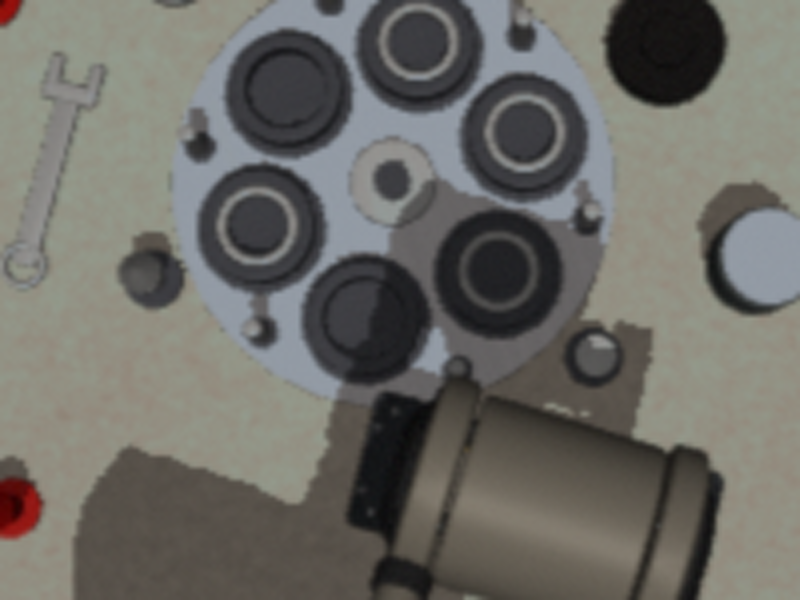

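The picture shows the cup at side (309,281), flush and concentric like the finished ones, and the table still at the station. I have time to spare, so I'll recheck each side with light touches.

```bash
python3 -c "
from h import *
C[:]=[.5275,.1255]
rel((C[0]-.964*.027,C[1]+.264*.027,.1025))"
```

```text
t 26.15 pos [ 0.3614 -0.0387  0.2037] rpy [3.1392 0.0038 2.8725] F [0.28 0.2  0.38] open 0.0009
(np.float64(0.5014719999999999), np.float64(0.132628), 0.1025) -> [-8.91 20.22 10.21]
```

```bash
sed -i 's/^C=.*/C=np.array([.5275,.1255])/' h.py; python3 -m creep '[[[-2,4.5,0,0.1,0.2,0.3,-1],[-4,9,0,0.1,0.2,0.3,-1],[-6,13.5,0.5,0.1,0.2,0.3,-1],[-8,17.5,3,0.1,0.2,0.3,-1],[-8.8,20,6,0.1,0.2,0.3,-1],[-8.9,20.2,8.5,0.1,0.2,0.3,-1],[-8.9,20.2,9.6,0.1,0.2,0.3,-1],[-8.9,20.2,9.8,0.1,0.2,0.3,-1]]]'; python3 -c "
from h import *
cupoff()"
```

```text
time: 26.95
tool_pos: [0.5006, 0.1326, 0.1047]
tool_rot: [-3.141, -0.003, 2.868]
contact_force: [0.2, 0.6, 0.2]
opening: 0.0005
t 26.95 off from cup in tool xy (cm) [ 2.78 -0.04] tipz 90.7 rpy [-3.1408 -0.0032  2.8676] F [0.2 0.6 0.2]
```

```bash
python3 -m creep '[[[0,0,0.4,0,0,0.4,-1],[0,0,0.65,0,0,0.4,-1],[0,0,0.75,0,0,0.4,-1],[0,0,0.77,0,0,0.4,-1],[0,0,0.78,0,0,0.4,-1],[0,0,0.78,0,0,0.4,-1]]]'; python3 -c "
from h import *
cupoff()"; python3 -m creep '[[[0,0,0.05,0,0,0,-1],[0,0,0.05,0,0,0,-1]]]'
```

```text
time: 27.55
tool_pos: [0.5007, 0.1325, 0.0973]
tool_rot: [-3.141, -0.003, 2.86]
contact_force: [-0.8, -0.2, 0.1]
opening: 0.0004
t 27.55 off from cup in tool xy (cm) [ 2.77 -0.07] tipz 83.27 rpy [-3.1411e+00 -2.5000e-03  2.8604e+00] F [-0.8 -0.2  0.1]
time: 27.75
tool_pos: [0.5008, 0.1325, 0.0969]
tool_rot: [-3.141, -0.002, 2.86]
contact_force: [0.3, 0.4, -0.1]
opening: 0.0004
```

```bash
python3 -m creep '[[[0,0,0.04,0,0,0,-1],[0,0,0.04,0,0,0,-1]]]'|sed -n 2,4p; python3 -m creep '[[[0,0,0.04,0,0,0,-1],[0,0,0.04,0,0,0,-1]]]'|sed -n 2,4p;  python3 -m creep '[[[0,0,0.05,0,0,0,-1],[0,0,0.05,0,0,0,-1]]]'|sed -n 2,4p
```

```text
tool_pos: [0.5008, 0.1326, 0.0967]
tool_rot: [-3.141, -0.002, 2.86]
contact_force: [0.1, 0.1, 3.0]
tool_pos: [0.5011, 0.1327, 0.0966]
tool_rot: [3.141, -0.001, 2.86]
contact_force: [-0.2, 0.4, 5.0]
tool_pos: [0.5014, 0.1329, 0.0965]
tool_rot: [3.141, -0.001, 2.86]
contact_force: [-1.2, 0.3, 5.7]
```

```bash
python3 -m creep '[[[0,0,-1,0,0,0,-1],[-3,0,-1,0,0,0,-1],[-5.5,0,-1,0,0,0,-1],[-5.5,0,-0.2,0,0,0,-1],[-5.5,0,0,0,0,0,-1],[-5.5,0,0.05,0,0,0,-1],[-5.5,0,0.05,0,0,0,-1]]]'|sed -n 2,4p; python3 -m creep '[[[0,0,0.04,0,0,0,-1],[0,0,0.04,0,0,0,-1]]]'|sed -n 2,4p;  python3 -m creep '[[[0,0,0.25,0,0.2,0,-1],[0,0,0.25,0,0.2,0,-1]]]'|sed -n 2,4p
```

```text
tool_pos: [0.5539, 0.1172, 0.0967]
tool_rot: [-3.141, 0.0, 2.861]
contact_force: [1.2, -3.0, 4.4]
tool_pos: [0.5534, 0.1172, 0.0967]
tool_rot: [-3.141, 0.001, 2.861]
contact_force: [0.0, -2.6, 5.9]
tool_pos: [0.5546, 0.1172, 0.0963]
tool_rot: [3.141, 0.001, 2.861]
contact_force: [1.6, -2.8, 13.7]
```

```bash
python3 -c "
from h import *
cupoff()"; python3 -m creep '[[[0,0,-1,0,0,0,-1],[1.4,-1.1,-1,0,0,0,-1],[2.75,-2.2,-1,0,0,0,-1],[2.75,-2.2,-0.1,0,0,0,-1],[2.75,-2.2,0.05,0,0,0,-1],[2.75,-2.2,0.08,0,0,0,-1],[2.75,-2.2,0.08,0,0,0,-1]]]'|sed -n 2,4p; python3 -c "
from h import *
cupoff()"; python3 -m creep '[[[0,0,0.04,0,0,0,-1],[0,0,0.04,0,0,0,-1]]]'|sed -n 2,4p
```

```text
t 29.45 off from cup in tool xy (cm) [-2.83 -0.04] tipz 82.28 rpy [3.1409e+00 9.0000e-04 2.8614e+00] F [ 1.6 -2.8 13.7]
tool_pos: [0.523, 0.1047, 0.0965]
tool_rot: [3.139, 0.002, 2.861]
contact_force: [-3.4, 1.3, 13.2]
t 30.15 off from cup in tool xy (cm) [-0.14 -2.13] tipz 82.45 rpy [3.1393e+00 2.0000e-03 2.8613e+00] F [-3.4  1.3 13.2]
tool_pos: [0.5238, 0.1052, 0.0966]
tool_rot: [3.139, 0.003, 2.861]
contact_force: [-2.0, -1.1, 9.8]
```

All the sides touched read 82.5–82.7 mm on the same scale, so the cup is square and at the stop. Now I withdraw and do a final look.

```bash
python3 -m creep '[[[0,0,-1,0,0,0,-1],[0,0,-4,0,0,0,-1],[0,0,-8,0,0,0,-1],[1,-4,-11,0,0,0,-1],[3,-8,-11,0,0,0,-1],[5,-11,-11,0,0,0,-1],[7,-14,-11,0,0,0,-1],[7,-14,-11,0,0,0,-1]]]'
python3 - <<'E'
from h import *
im=robot.read_camera("side"); cv2.imwrite("pics/side10.png",im[:,:,::-1])
for n,uv in [("A",(220+463/4,200+330/4)),("B",(220+235/4,200+299/4)),("C",(220+169/4,200+136/4))]:
    p=ray("side",[uv],.119)[0]; d=p-[.556,.0385]; print(n,np.hypot(*d).round(4),np.degrees(np.arctan2(d[1],d[0]))%360)
E
```

```text
time: 31.15
tool_pos: [0.415, -0.0115, 0.2061]
tool_rot: [3.139, 0.001, 2.859]
contact_force: [0.2, 0.0, -0.2]
opening: 0.0007
A 0.1298 137.57083036293872
B 0.1288 78.5542834914155
C 0.1261 18.80948817950416
```

View pics/side10.png

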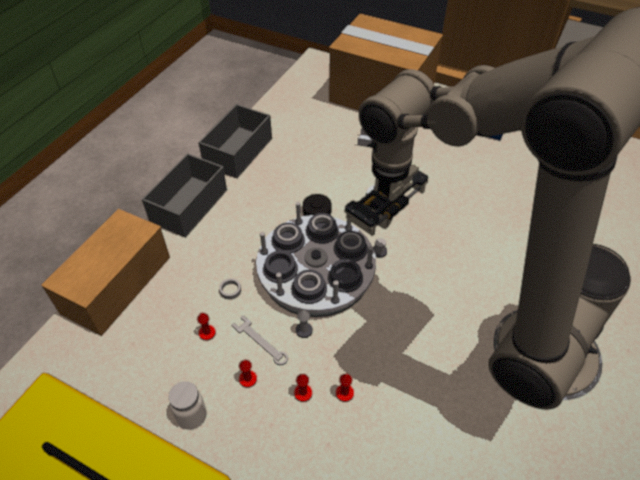

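The picture shows the worked hub at (310,284), in line with the grey cone post at (304,322). The pins are at 138°, 79° and 19°, which is the station. In this view the ring, wrench, jar, caster and red posts are where they were, and the arm is clear of everything.

```bash
python3 -c "
from cell import robot
print(robot.hand_in())"
```

```text
the job is handed in; nothing more can be done
None
```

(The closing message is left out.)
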